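Open the specimen chuck by its knurled ring

ROBOT

A 7-joint arm with a two-finger parallel gripper is mounted at the origin on the work surface. World frame = base frame: x ahead of the robot, y to its left, z up, the work surface at z = 0. Lengths are in m, angles in rad, forces in N, time in s.
With the tool pointing down it reaches from about 0.4 to 0.9 m from the base axis. Payload 5.5 kg.
Tool frame: the origin (TCP) lies on the centre line of the jaws, within the pads' length; the fingertips stand 11 mm ahead of it and the grasp point (between the pads) lies 8 mm behind it (env.tips_ahead is the distance from the TCP to the fingertips, in m); z points along the fingers, y is the line along which they close (so a half turn about z gives the same grasp; the last joint's range is limited). The gripper opens to 85 mm and grips with 20 to 120 N. Pads are 22 mm wide; open, the fingers measure 114 mm over their backs; the gripper's body (76 mm by 85 mm) begins 54 mm behind the grasp point. The pads swing forward as they close: fully open they stand 13 mm farther back than shut.
Start: joints at [0.263, 0.501, -0.427, 1.55, 0.221, 1.138, -0.21], TCP at [0.65, 0, 0.242] pointing down, gripper open.
Joint ranges: [-2.88, 2.88], [-0.31, 2.03], [-1.54, 1.56], [0.2, 2.42], [-1.41, 4.55], [0.19, 2.02], [-2.57, 2.57]. Speed limits (rad/s): [2.57, 2.57, 3.14, 3.14, 3.14, 3.14, 3.14].

INTERFACE

Orientations are given as a unit quaternion [w, x, y, z].
In Python, from cell import env gives the robot as it stands. The module is installed in compiled form; this text tells all that it offers.
- The arm moves only by the tool send_rows, never from a script. Its argument "plan" is a list of rows, each a list of 7 numbers: the shift along the tool's x, y, z in m, then the turn, a rotation vector about the tool's x, y, z in rad, then the opening, from -1 (shut) to 1 (fully open). A call has 1 to 5 rows; each row is the pose to reach, as a shift and turn from the pose commanded when the call began, along the tool's axes at that moment; what a row does not reach only later rows make up. A row lasts 1/8 s, in which the tool goes at most 62.5 mm and 10.7 degrees, less where a joint would pass 70% of its speed; a pose out of reach is approached as far as the arm can. A call with a gripper value outside its range is refused whole. The fingers move at their own pace and stop on an object; "squeeze" is the grip in N (left out, the last holds). Time passes only in rows, so rows that repeat a pose let the fingers close. It gives the time, the measured TCP pose, the force, the opening and the grip force at its end, in the units of the state.
- env.get_state(): the state, without advancing time (a new reading comes with each control period).
- env.read_camera(name): name is "scene" or "side" or "wrist"; returns the picture (480x640x3 uint8, red, green, blue); there is no depth.
- env.calibration(name): a dict with "fovy" (degrees; the focal length in pixels is half the picture's height over the tangent of half this angle, whatever the lens; pixels are square), "cx", "cy" (the principal point, pixels), "eye" and "orientation" of the camera in the world. Camera axes: x right, y down, z forward; pixel columns grow to the right and rows downward; lengths in m; the calibration is good to about 2 mm. A picture is of the moment at which its call begins: read the wrist's pose just before it. calibration takes no time and is no camera call; for the wrist camera it gives the pose at the moment of the call.
- env.job_done(): hands the job in; it is judged then, once.
Trained networks look in the newest picture that a camera, given by its name, has taken for a name from the list of things; names that differ only in an ending like _2 or _b are one class to them, and where a whole thing is asked for, a point or a joint stands for the part that bears it (a point fixed in the world has none). Each returns a list of dicts, best first, with "conf" (0 to 1); they miss things now and then, are a little off and sometimes report something else, mostly with a low value. They report only what shows in the picture. A call takes as long as a camera call.
- env.search_frame(query, camera): "at" ([x, y, z] in m, in the coordinates of the camera as it stood for that picture, good to about 4 mm: the middle of the surface that is visible of it).
- env.landmark_of(query, camera): "at" ([x, y, z] in m, in the coordinates of the camera as it stood for that picture, good to about 4 mm: a listed point, or the origin of a listed thing).
The state is a dict: "time_s": time; "joints": joint angles; "qvel": joint speeds; "joint_torque": joint torques, N m; "tool_pos": TCP position; "tcp_rot": TCP orientation; "force": force on the tool from outside, world axes, zero at the start; "moment": the same for the moment, N m; "width": finger opening in m; "finger_force": force on a finger pad.
Only numpy, scipy, OpenCV 4.12 (cv2) and the standard library are available. Lean on these libraries where they do the work, as an engineer would, in place of code of your own. Each camera call takes 0.05 s, during which the arm holds its last target. There are 200 camera calls.

TASK

Open the specimen chuck by rolling a fingertip across the rim of its knurled ring, anticlockwise seen from above: bring the red mark round to the black index line on the base, count two more full turns, and stop with the mark on the line again. Do not touch the specimen block held between the jaws, which stays lying in the chuck, and leave everything else on the bench where it is.

Things in the scene. Friction and masses are not known exactly. Their poses are not given: they have to be found in the camera images.
- chuck: The chuck, bolted to the bench in front of the robot, its place and yaw varying. White square base plate 160 x 160 mm, 12 mm thick; origin at the centre of its underside, z up. Above it a dark neck 84 mm across, the knurled ring, and in the middle a fixed aluminium hub 66 mm across whose top is 48 mm above the bench.
- chuck_axis (a point): Point on the ring's vertical turning axis at mid-height of the ring, 34 mm above the bench. Two dark jaws, 24 mm wide and 10 mm high, stand on the hub either side of the specimen along the chuck's x axis, reaching at most 38 mm from this axis, tops 58 mm above the bench.
- index_line (a point): Middle of the fixed black index line, 10 mm wide and 24 mm long, painted on top of the base plate and running outward from the ring, on the chuck's own +x side, 65 mm from the axis.
- red_mark (a point): Middle of the red mark on the flat top of the ring, 40 mm from the axis, 46 mm above the bench. The mark is 10 mm wide, runs from hub to rim and down the ring's side, and turns with the ring.
- ring (a joint): Angle in rad of the knurled steel ring, growing anticlockwise from above (jaws open 2.5 mm per turn). 100.4 mm across its 32 ridges (97 mm between), 22 to 46 mm above the bench. Mark meets line at 0, 6.28 and 12.57 (two turns on); starts between -2.2 and -0.5; stop at 15.0. Friction 0.05 N m (1 N at the rim), no spring: it stays where left. Too wide to grip.
- specimen: The specimen: an orange cassette 40 x 28 x 6 mm with a white wax block 30 x 24 x 8 mm on it, lying loose on the hub between the jaws, its top 62 mm above the bench; origin at the centre of its underside, 48 mm above the bench. Not to be touched.
- cassette_a: A blue tissue cassette 40 x 28 x 6 mm with a white wax block on it (14 mm high in all), lying loose beside the chuck; origin at the centre of its underside. Bystander.
- cassette_b: An empty yellow tissue cassette 40 x 28 x 6 mm lying loose beside the chuck; origin at the centre of its underside. Bystander.
- jar: A closed amber jar, 54 mm across and 75 mm high, standing loose near the chuck; origin at the centre of its underside. Bystander.
- dispenser: A flat blue blade dispenser 72 x 34 x 20 mm lying loose near the chuck; origin at the centre of its underside. Bystander.
- brush: A slim section brush 150 mm long, 10 mm wide and 7 mm high, lying loose near the chuck, along its own x axis; origin at the middle of its underside. Bystander.

How it is judged:
By the outcome, as a careful person would: the job done as asked, in the order asked, and still so for the second after the job is handed in, with the robot touching nothing.
It also fails if it takes over 72 s, if anything falls off the work surface, if the arm or the gripper's body presses on something with over 40 N, if the wrist force passes 120 N, or if a joint passes its speed limit or range.

## Working session

There is one attempt and no reset: what is moved stays moved. The work goes in short steps, Python scripts to look and compute and a tool call to move; the robot and the scene stay as the last step left them, time stands still between calls to the robot, and variables do not carry over. Pictures are saved under pics/ and viewed, at most 10 in all, crops included, and the job is handed in when it is done.

Besides the shell and the picture viewer there is one more tool, called after ">>>" as a command line: name --pt "numbers of a row" for each row, then --argument value for the rest. send_rows: Moves the arm, as the interface text tells. Its arguments: {"type":"object","properties":{"plan":{"type":"array"},"squeeze":{"type":"number"}},"required":["plan"]}

```bash
mkdir -p pics; cat > h.py <<'E'
import numpy as np, cv2
from cell import env
from scipy.spatial.transform import Rotation as R
def rot(q): return R.from_quat([q[1],q[2],q[3],q[0]])
def snap(cam,name=None):
    c=env.calibration(cam); im=env.read_camera(cam)
    if name: cv2.imwrite('pics/'+name,im[:,:,::-1])
    return im,c
def w(c,p): return rot(c['orientation']).apply(p)+np.array(c['eye'])
def f(c): return 240/np.tan(np.radians(c['fovy'])/2)
def ray(c,u,v,z):
    d=rot(c['orientation']).apply([(u-c['cx'])/f(c),(v-c['cy'])/f(c),1]); e=np.array(c['eye'])
    return e+d*(z-e[2])/d[2]
def px(c,P):
    q=rot(c['orientation']).inv().apply(np.array(P)-np.array(c['eye'])); return q[...,:2]/q[...,2:]*f(c)+[c['cx'],c['cy']]
E
python3 - <<'E'
from h import *
np.set_printoptions(precision=4,suppress=True)
print(env.get_state())
for cam in ['scene','side','wrist']:
    im,c=snap(cam,cam+'0.png'); print(cam,c)
    for q in ['chuck_axis','index_line','red_mark','specimen','jar','dispenser','brush','cassette_a','cassette_b']:
        if cam=='side' and q not in('chuck_axis','index_line','red_mark','jar'): continue
        for r in env.landmark_of(q,cam)[:2]: print(cam,q,round(r['conf'],2),w(c,r['at']))
E
```

```text
{'time_s': 0.0, 'joints': array([ 0.2632,  0.5018, -0.4267,  1.5515,  0.2208,  1.1383, -0.2103]), 'qvel': array([-0.0012,  0.0001,  0.0002,  0.0017,  0.0004,  0.0007,  0.0012]), 'joint_torque': array([  0.0002, -56.9524,  -5.8165, -28.0939,   0.0107,   0.0121,
         0.    ]), 'tool_pos': array([ 0.6493, -0.0001,  0.2413]), 'tcp_rot': array([-0.0007,  0.7071,  0.7071, -0.0007]), 'force': array([-0.037 ,  0.6328,  0.0206]), 'moment': array([ 0.0163, -0.0088,  0.0304]), 'finger_force': 0.0, 'width': 0.08546444482787152}
scene {'fovy': 42.49149774941867, 'cx': 322.20242945857234, 'cy': 232.27360180520682, 'eye': array([1.2619, 0.2198, 0.6543]), 'orientation': array([-0.257 ,  0.5581,  0.7154, -0.3326])}
scene chuck_axis 0.76 [ 0.5583 -0.024   0.0309]
scene index_line 0.55 [ 0.6233 -0.012   0.012 ]
scene red_mark 0.76 [ 0.5687 -0.0599  0.0443]
scene specimen 0.59 [ 0.5595 -0.0197  0.0443]
scene jar 0.57 [ 0.4275  0.1034 -0.0049]
scene dispenser 0.66 [ 0.6871 -0.1478 -0.0002]
scene brush 0.64 [ 0.6623  0.1395 -0.0035]
scene cassette_a 0.78 [ 0.5448 -0.1886 -0.0013]
scene cassette_a 0.65
[... 549 characters left out ...]
.29572925413424, 'eye': array([0.6502, 0.0751, 0.374 ]), 'orientation': array([ 0.1487,  0.9889, -0.0001, -0.0001])}
wrist chuck_axis 0.71 [ 0.564  -0.0212  0.0354]
wrist index_line 0.77 [ 0.625  -0.0052  0.0142]
wrist index_line 0.61 [0.4264 0.1019 0.0013]
wrist red_mark 0.82 [ 0.5666 -0.0571  0.0425]
wrist red_mark 0.63 [0.5432 0.1379 0.0005]
wrist specimen 0.83 [ 0.5589 -0.0215  0.0451]
wrist jar 0.8 [0.428  0.1031 0.0055]
wrist dispenser 0.95 [ 0.6882 -0.143   0.0025]
wrist brush 0.84 [0.6633 0.1372 0.0018]
wrist cassette_a 0.8 [ 0.5469 -0.1806 -0.0008]
wrist cassette_a 0.64 [0.5443 0.1374 0.0009]
wrist cassette_b 0.8 [ 0.5469 -0.1806 -0.0008]
wrist cassette_b 0.64 [0.5443 0.1374 0.0009]
```

View pics/wrist0.png

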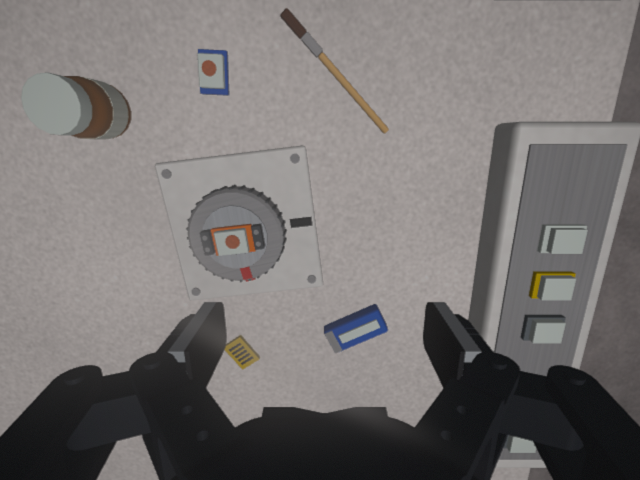

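View pics/scene0.png

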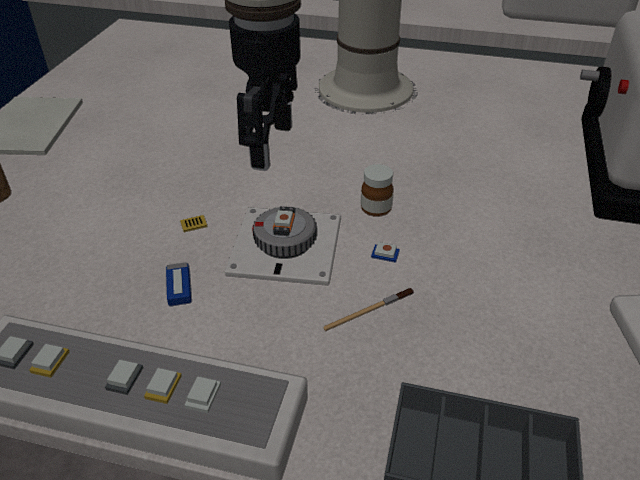

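The wrist picture shows the ring centred near (237,235), the red mark at (246,273) and the index line at (301,222). The mark is about a quarter turn clockwise of the line. The scene picture agrees, and the networks' bystander positions fit both pictures. Next I'll rectify all three views to refine the axis and the angles.

```bash
cat >> h.py <<'E'
def top(im,c,C,z,half=0.09,n=300):
    s=np.linspace(-half,half,n); X,Y=np.meshgrid(C[0]+s,C[1]-s)
    p=px(c,np.stack([X,Y,np.full_like(X,z)],-1)).astype(np.float32)
    return cv2.remap(im,p[...,0],p[...,1],cv2.INTER_LINEAR)
def blob(im,c,C,z,r0,r1,kind,n=300):
    half=0.09; t=top(im,c,C,z,half,n).astype(int)
    s=np.linspace(-half,half,n); X,Y=np.meshgrid(s,-s); r=np.hypot(X,Y)
    m=(r>r0)&(r<r1)
    if kind=='red': m&=(t[...,0]>1.7*t[...,1])&(t[...,0]>1.7*t[...,2])&(t[...,0]>60)
    else: m&=t.max(-1)<70
    if m.sum()<15: return None
    x,y=X[m].mean(),Y[m].mean(); return np.arctan2(y,x),np.hypot(x,y),int(m.sum())
E
python3 - <<'E'
from h import *
C=np.array([.5605,-.024]); out=[]
for cam in ['scene','side','wrist']:
    im,c=snap(cam); print(cam,blob(im,c,C,.046,.034,.048,'red'),blob(im,c,C,.012,.054,.078,'black'))
    for z in (.046,.012):
        t=top(im,c,C,z).copy(); k=150/.09
        for r in ((.0502,.033) if z>.03 else (.0,)): cv2.circle(t,(150,150),int(r*k),(0,255,0),1)
        if z<.03: 
            b=cv2.boxPoints(((150,150),(.16*k,.16*k),-10)).astype(int); cv2.polylines(t,[b],True,(0,255,0),1)
        out.append(t)
cv2.imwrite('pics/top.png',cv2.resize(np.vstack([np.hstack(out[0::2]),np.hstack(out[1::2])]),(800,533))[:,:,::-1])
E
```

```text
Traceback (most recent call last):
  File "h.py", line 21, in blob
    half=0.09; t=top(im,c,C,z,half,n).astype(int)
                 ~~~^^^^^^^^^^^^^^^^^
  File "h.py", line 18, in top
    p=px(c,np.stack([X,Y,np.full_like(X,z)],-1)).astype(np.float32)
      ~~^^^^^^^^^^^^^^^^^^^^^^^^^^^^^^^^^^^^^^^^
  File "h.py", line 15, in px
    q=rot(c['orientation']).inv().apply(np.array(P)-np.array(c['eye'])); return q[...,:2]/q[...,2:]*f(c)+[c['cx'],c['cy']]
  File "scipy/spatial/transform/_rotation.pyx", line 2580, in scipy.spatial.transform._rotation.Rotation.apply
ValueError: Expected input of shape (3,) or (P, 3), got (300, 300, 3).
```

```bash
sed -i "s/q=rot(c\['orientation'\]).inv().apply(np.array(P)-np.array(c\['eye'\]))/q=(np.array(P)-np.array(c['eye']))@rot(c['orientation']).as_matrix()/" h.py
python3 - <<'E'
from h import *
C=np.array([.5605,-.024]); out=[]
for cam in ['scene','side','wrist']:
    im,c=snap(cam); print(cam,blob(im,c,C,.046,.034,.048,'red'),blob(im,c,C,.012,.054,.078,'black'))
    for z in (.046,.012):
        t=top(im,c,C,z).copy(); k=150/.09
        for r in ((.0502,.033) if z>.03 else (.0,)): cv2.circle(t,(150,150),int(r*k),(0,255,0),1)
        if z<.03: 
            b=cv2.boxPoints(((150,150),(.16*k,.16*k),-10)).astype(int); cv2.polylines(t,[b],True,(0,255,0),1)
        out.append(t)
cv2.imwrite('pics/top.png',cv2.resize(np.vstack([np.hstack(out[0::2]),np.hstack(out[1::2])]),(800,533))[:,:,::-1])
E
```

```text
scene (np.float64(-1.2840552782628412), np.float64(0.038627926928379644), 264) (np.float64(1.3744618274829228), np.float64(0.014384598018775388), 1315)
side (np.float64(-1.303119231241982), np.float64(0.03866198850357533), 253) (np.float64(0.7345078315211403), np.float64(0.054425131433802114), 2158)
wrist (np.float64(-1.3389981678295453), np.float64(0.03798511874846743), 211) (np.float64(0.17458611237439556), np.float64(0.06474887687089365), 488)
```

View pics/top.png

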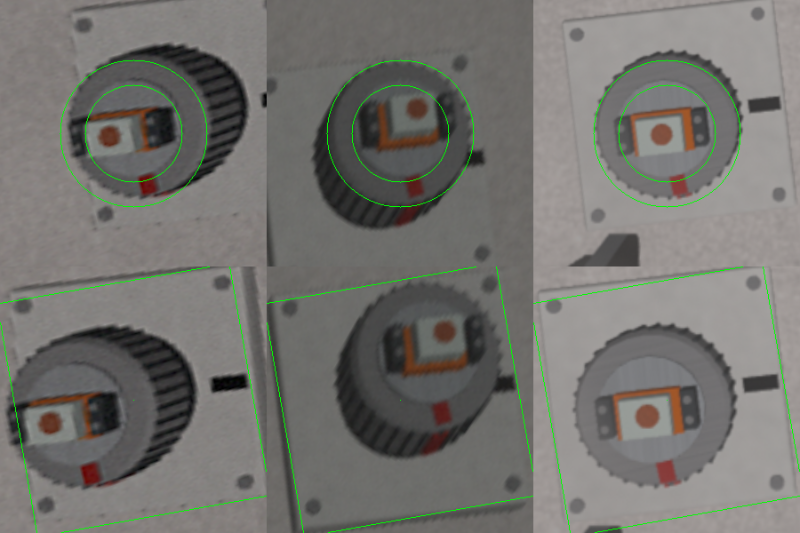

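The rectified wrist view matches the axis (0.5605, -0.024), with the index at about 0.18 rad and the mark at about -1.31 rad. That puts the ring at about -1.49. I'll shut the fingers and go down just east of the ring.

>>> send_rows --pt "-0.024 -0.005 0.0 0 0 0 -1" --pt "-0.024 -0.005 0.05 0 0 0 -1" --pt "-0.024 -0.005 0.1 0 0 0 -1" --pt "-0.024 -0.005 0.14 0 0 0 -1" --pt "-0.024 -0.005 0.16 0 0 0 -1" --squeeze 20

```text
time_s: 2.08
tool_pos: [0.6435, -0.024, 0.0798]
tcp_rot: [-0.001, 0.707, 0.707, -0.001]
force: [-0.1, -0.5, 0.3]
width: 0.0001
finger_force: 0.0
```

```bash
python3 - <<'E'
from h import *
s=env.get_state(); print(s['time_s'],s['tool_pos'],s['tcp_rot'],s['force'],s['width'])
snap('wrist','w1.png')
E
```

```text
2.075 [ 0.64348534 -0.02404228  0.0797925 ] [-0.00129072  0.70706341  0.70714795 -0.00120172] [-0.07500594 -0.5439022   0.315326  ] 6.75090534906568e-05
```

View pics/w1.png

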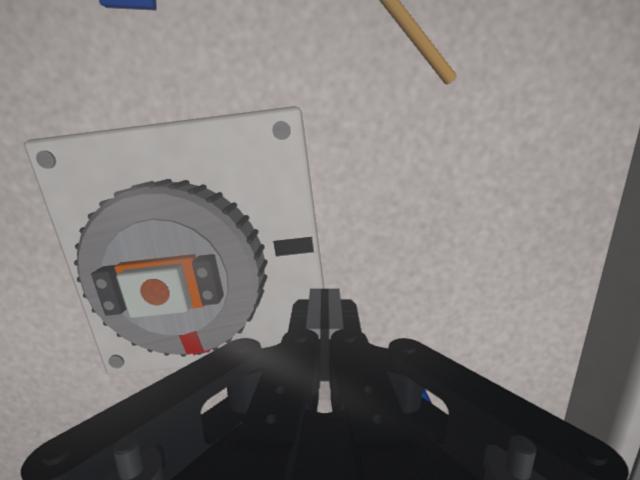

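The wrist view shows the shut fingers at (325,300), clear east of the ring, and the mark unmoved at (192,343). I'll descend and then touch.

>>> send_rows --pt "0 0 0.036 0 0 0 -1" --pt "0 -0.008 0.036 0 0 0 -1" --pt "0 -0.013 0.036 0 0 0 -1" --pt "0 -0.013 0.036 0 0 0 -1"

```text
time_s: 2.62
tool_pos: [0.6329, -0.024, 0.0484]
tcp_rot: [0.001, 0.707, 0.707, 0.001]
force: [-0.5, 0.2, 0.2]
width: 0.0002
finger_force: 0.0
```

>>> send_rows --pt "0 -0.002 0 0 0 0 -1" --pt "0 -0.004 0 0 0 0 -1" --pt "0 -0.006 0 0 0 0 -1"

```text
time_s: 3.0
tool_pos: [0.626, -0.024, 0.0465]
tcp_rot: [0.0, 0.707, 0.707, 0.0]
force: [-0.3, 0.1, -0.0]
width: 0.0002
finger_force: 0.0
```

>>> send_rows --pt "0 -0.001 0.003 0 0 0 -1" --pt "0 -0.003 0.003 0 0 0 -1" --pt "0 -0.005 0.003 0 0 0 -1" --pt "0 -0.005 0.003 0 0 0 -1"

```text
time_s: 3.5
tool_pos: [0.622, -0.0239, 0.0437]
tcp_rot: [0.001, 0.707, 0.707, 0.001]
force: [3.4, 0.6, -1.1]
width: -0.0001
finger_force: 1.4
```

```bash
cat > path.py <<'E'
import numpy as np, sys
# rounded-rectangle path of the TCP about the axis, starting at east going anticlockwise; prints per-call shifts (tool x=world y, tool y=world x)
def path(r,hx,hy,n):
    c=[]
    for k,(sx,sy) in enumerate([(1,1),(-1,1),(-1,-1),(1,-1)]):
        p=np.linspace(k*np.pi/2,(k+1)*np.pi/2,200); c.append(np.c_[sx*hx+r*np.cos(p),sy*hy+r*np.sin(p)])
    c=np.vstack([[[hx+r,0]]]+c+[[[hx+r,0]]]); d=np.r_[0,np.cumsum(np.hypot(*np.diff(c,axis=0).T))]
    s=np.linspace(0,d[-1],n+1); return np.c_[np.interp(s,d,c[:,0]),np.interp(s,d,c[:,1])]
E
python3 - <<'E'
from path import *
for i,p in enumerate(path(.0475,.0113,.011,30)): print(i,np.round((p+[.5605,-.024])*1000,1))
E
```

```text
0 [619.3 -24. ]
1 [619.3 -11.1]
2 [617.    1.6]
3 [611.4  13.2]
4 [602.9  22.9]
5 [592.1  29.9]
6 [579.8  33.8]
7 [567.   34.5]
8 [554.   34.5]
9 [541.2  33.8]
10 [528.9  29.9]
11 [518.1  22.9]
12 [509.6  13.2]
13 [504.    1.6]
14 [501.7 -11.1]
15 [501.7 -24. ]
16 [501.7 -36.9]
17 [504.  -49.6]
18 [509.6 -61.2]
19 [518.1 -70.9]
20 [528.9 -77.9]
21 [541.2 -81.8]
22 [554.  -82.5]
23 [567.  -82.5]
24 [579.8 -81.8]
25 [592.1 -77.9]
26 [602.9 -70.9]
27 [611.4 -61.2]
28 [617.  -49.6]
29 [619.3 -36.9]
30 [619.3 -24. ]
```

>>> send_rows --pt "0 -0.0017 0 0 0 0 -1" --pt "0.0129 -0.0017 0 0 0 0 -1" --pt "0.0256 -0.004 0 0 0 0 -1"

```text
time_s: 3.88
tool_pos: [0.6189, 0.0014, 0.0441]
tcp_rot: [0.001, 0.707, 0.707, 0.001]
force: [4.1, 0.2, 0.5]
width: -0.0001
finger_force: 1.4
```

```bash
cat > look.py <<'E'
from h import *
C=np.array([.5605,-.024]); s=env.get_state(); print(round(s['time_s'],2),s['tool_pos'],s['force'])
for cam in ['scene','side','wrist']:
    im,c=snap(cam); b=blob(im,c,C,.046,.034,.048,'red'); print(cam, b and (round(b[0]-.178,3),b[1:]))
E
python3 look.py
```

```text
3.88 [0.61894679 0.00144245 0.04410912] [4.05587884 0.19278339 0.53481875]
scene (np.float64(-0.932), (np.float64(0.038972715081681895), 261))
side (np.float64(-0.867), (np.float64(0.03922819890677409), 293))
wrist None
```

It works: the ring went from -1.49 to about -0.9 with 4 N of force. I'll carry on round.

>>> send_rows --pt "0.0116 -0.0056 0 0 0 0 -1" --pt "0.0213 -0.0141 0 0 0 0 -1" --pt "0.0283 -0.0249 0 0 0 0 -1" --pt "0.0322 -0.0372 0 0 0 0 -1" --pt "0.0329 -0.05 0 0 0 0 -1"

```text
time_s: 4.65
tool_pos: [0.5667, 0.0401, 0.0438]
tcp_rot: [-0.001, 0.706, 0.708, 0.003]
force: [1.9, 10.3, 2.3]
width: -0.0
finger_force: 5.5
```

```bash
python3 look.py
```

```text
4.65 [0.56665776 0.04005257 0.04377264] [ 1.93060465 10.33910109  2.26768284]
scene (np.float64(0.468), (np.float64(0.04160015998005628), 343))
side (np.float64(0.519), (np.float64(0.04416582434486774), 136))
wrist None
```

>>> send_rows --pt "0.002 -0.013 0 0 0 0 -1" --pt "0.0015 -0.026 0 0 0 0 -1" --pt "-0.0025 -0.038 0 0 0 0 -1" --pt "-0.01 -0.049 0 0 0 0 -1" --pt "-0.02 -0.0574 0 0 0 0 -1"

```text
time_s: 5.42
tool_pos: [0.5062, 0.0144, 0.0426]
tcp_rot: [-0.002, 0.707, 0.707, -0.002]
force: [-2.8, 4.0, 1.7]
width: 0.0002
finger_force: 1.7
```

```bash
python3 look.py
```

```text
5.42 [0.50616266 0.0143841  0.04255389] [-2.77115377  4.02381623  1.74061852]
scene (np.float64(1.719), (np.float64(0.042211597739985104), 334))
side (np.float64(1.777), (np.float64(0.04186964341769755), 332))
wrist (np.float64(1.804), (np.float64(0.0419641028110334), 326))
```

>>> send_rows --pt "-0.0125 -0.0056 0 0 0 0 -1" --pt "-0.0255 -0.0079 0 0 0 0 -1" --pt "-0.0385 -0.0079 0 0 0 0 -1" --pt "-0.0515 -0.0079 0 0 0 0 -1" --pt "-0.0641 -0.0056 0 0 0 0 -1"

```text
time_s: 6.2
tool_pos: [0.5038, -0.0515, 0.0433]
tcp_rot: [0.0, 0.708, 0.707, -0.0]
force: [-0.3, -0.3, 0.4]
width: 0.0001
finger_force: 0.4
```

```bash
python3 look.py
```

```text
6.2 [ 0.50383206 -0.05151076  0.04326083] [-0.27307219 -0.32567045  0.35783257]
scene None
side None
wrist (np.float64(-3.239), (np.float64(0.03994700297800869), 348))
```

>>> send_rows --pt "-0.009 0.008 0 0 0 0 -1" --pt "-0.0184 0.016 0 0 0 0 -1" --pt "-0.0249 0.026 0 0 0 0 -1" --pt "-0.0289 0.037 0 0 0 0 -1" --pt "-0.0299 0.05 0 0 0 0 -1"

```text
time_s: 6.98
tool_pos: [0.5547, -0.0807, 0.0433]
tcp_rot: [0.0, 0.707, 0.707, -0.001]
force: [-1.4, -5.2, 0.4]
width: 0.0004
finger_force: 2.1
```

```bash
python3 look.py
```

```text
6.97 [ 0.55473232 -0.08066501  0.04325663] [-1.40075768 -5.21584576  0.41497089]
scene (np.float64(-2.101), (np.float64(0.03783404472950559), 231))
side None
wrist (np.float64(-2.092), (np.float64(0.03886321518373394), 271))
```

>>> send_rows --pt "0 0.013 0 0 0 0 -1" --pt "0.0005 0.026 0 0 0 0 -1" --pt "0.0045 0.038 0 0 0 0 -1" --pt "0.0115 0.048 0 0 0 0 -1" --pt "0.0215 0.057 0 0 0 0 -1"

```text
time_s: 7.75
tool_pos: [0.6117, -0.057, 0.0433]
tcp_rot: [-0.0, 0.707, 0.707, 0.0]
force: [-0.8, -2.3, 0.6]
width: 0.0003
finger_force: 0.6
```

```bash
python3 look.py
```

```text
7.75 [ 0.61171174 -0.05701042  0.04327742] [-0.75290821 -2.34364139  0.6238957 ]
scene (np.float64(-1.275), (np.float64(0.035086782368171074), 44))
side (np.float64(-1.281), (np.float64(0.0388985890361647), 277))
wrist (np.float64(-1.306), (np.float64(0.03845171936525138), 250))
```

>>> send_rows --pt "0.011 0.0035 0 0 0 0 -1" --pt "0.022 0.0065 0 0 0 0 -1" --pt "0.034 0.0075 0 0 0 0 -1" --pt "0.047 0.0075 0 0 0 0 -1" --pt "0.06 0.0055 0 0 0 0 -1"

```text
time_s: 8.52
tool_pos: [0.6174, 0.0034, 0.044]
tcp_rot: [0.0, 0.707, 0.707, 0.001]
force: [0.7, 0.7, 1.7]
width: -0.0001
finger_force: 0.8
```

```bash
python3 look.py
```

```text
8.53 [0.61743884 0.00338028 0.04398881] [0.74084744 0.71984794 1.72265145]
scene None
side (np.float64(0.0), (np.float64(0.04446614411503243), 159))
wrist None
```

>>> send_rows --pt "0.012 -0.0055 0 0 0 0 -1" --pt "0.0215 -0.0135 0 0 0 0 -1" --pt "0.029 -0.0245 0 0 0 0 -1" --pt "0.033 -0.0365 0 0 0 0 -1" --pt "0.034 -0.0495 0 0 0 0 -1"

```text
time_s: 9.3
tool_pos: [0.5663, 0.0396, 0.0434]
tcp_rot: [-0.001, 0.706, 0.708, 0.002]
force: [3.0, 10.7, -1.2]
width: -0.0002
finger_force: 5.4
```

```bash
python3 look.py
```

```text
9.3 [0.56630383 0.03961259 0.04337642] [ 2.97566297 10.66280488 -1.2336807 ]
scene (np.float64(1.226), (np.float64(0.04225755368946421), 326))
side (np.float64(1.261), (np.float64(0.04264268024074224), 281))
wrist None
```

>>> send_rows --pt "0.0005 -0.013 0 0 0 0 -1" --pt "0 -0.026 0 0 0 0 -1" --pt "-0.004 -0.038 0 0 0 0 -1" --pt "-0.0115 -0.049 0 0 0 0 -1" --pt "-0.0215 -0.0574 0 0 0 0 -1"

```text
time_s: 10.07
tool_pos: [0.5064, 0.0144, 0.0426]
tcp_rot: [-0.002, 0.707, 0.707, -0.002]
force: [-2.9, 2.8, 2.0]
width: -0.0
finger_force: 1.7
```

```bash
python3 look.py
```

```text
10.07 [0.50637914 0.01435343 0.04264519] [-2.91486832  2.78668346  2.02368034]
scene (np.float64(2.488), (np.float64(0.040557015152375316), 334))
side (np.float64(2.58), (np.float64(0.04030566390010948), 318))
wrist None
```

>>> send_rows --pt "-0.0125 -0.0056 0 0 0 0 -1" --pt "-0.0255 -0.0074 0 0 0 0 -1" --pt "-0.0385 -0.0069 0 0 0 0 -1" --pt "-0.0505 -0.0059 0 0 0 0 -1" --pt "-0.0605 -0.0021 0 0 0 0 -1"

```text
time_s: 10.85
tool_pos: [0.504, -0.0483, 0.0422]
tcp_rot: [-0.002, 0.708, 0.707, -0.003]
force: [-5.4, -0.6, -0.2]
width: 0.0001
finger_force: 2.5
```

```bash
python3 look.py
```

```text
10.85 [ 0.50404361 -0.04828229  0.04218464] [-5.3561633  -0.64048742 -0.23973923]
scene (np.float64(-2.387), (np.float64(0.038081402571094936), 239))
side (np.float64(-2.318), (np.float64(0.03849256197810187), 255))
wrist (np.float64(-2.39), (np.float64(0.038369335461239024), 225))
```

>>> send_rows --pt "-0.011 0.0045 0 0 0 0 -1" --pt "-0.0205 0.0125 0 0 0 0 -1" --pt "-0.0275 0.0225 0 0 0 0 -1" --pt "-0.0315 0.0335 0 0 0 0 -1" --pt "-0.0325 0.0465 0 0 0 0 -1"

```text
time_s: 11.62
tool_pos: [0.5548, -0.0806, 0.0434]
tcp_rot: [0.001, 0.708, 0.707, -0.001]
force: [-1.9, -6.0, 1.0]
width: 0.0003
finger_force: 3.0
```

```bash
python3 look.py
```

```text
11.62 [ 0.55484527 -0.08057389  0.04344271] [-1.91976913 -6.02371805  0.98835952]
scene (np.float64(-1.225), (np.float64(0.038763049880207096), 272))
side None
wrist (np.float64(-1.221), (np.float64(0.03874592447785798), 266))
```

>>> send_rows --pt "0 0.013 0 0 0 0 -1" --pt "0.0008 0.026 0 0 0 0 -1" --pt "0.0055 0.0365 0 0 0 0 -1" --pt "0.013 0.0455 0 0 0 0 -1"

```text
time_s: 12.28
tool_pos: [0.6016, -0.0659, 0.0438]
tcp_rot: [0.001, 0.707, 0.707, 0.001]
force: [2.5, -3.8, 0.6]
width: -0.0003
finger_force: 2.4
```

```bash
python3 look.py
```

```text
12.28 [ 0.60163436 -0.06592322  0.0437643 ] [ 2.50781089 -3.775405    0.59919342]
scene (np.float64(-0.247), (np.float64(0.040043281306168695), 342))
side None
wrist (np.float64(-0.214), (np.float64(0.04023025030172163), 293))
```

>>> send_rows --pt "0.003 0.0035 0 0 0 0 -1" --pt "0.006 0.006 0 0 0 0 -1" --pt "0.006 0.006 0 0 0 0 -1"

```text
time_s: 12.8
tool_pos: [0.6079, -0.059, 0.0441]
tcp_rot: [0.001, 0.707, 0.707, 0.001]
force: [4.7, -3.9, 0.2]
width: 0.0003
finger_force: 2.4
```

```bash
cat > fine.py <<'E'
from h import *
C=np.array([.5607,-.0222]); s=env.get_state(); print(round(s['time_s'],2),s['tool_pos'],s['force'])
def dark(im,c,C):
    n=400;half=.02;s=np.linspace(-half,half,n); D=C+.065*np.array([np.cos(.155),np.sin(.155)])
    t=top(im,c,D,.012,half,n).astype(int); X,Y=np.meshgrid(D[0]+s,D[1]-s); m=t.max(-1)<75
    k,l,st,ce=cv2.connectedComponentsWithStats(m.astype(np.uint8))
    i=min(range(1,k),key=lambda i:np.hypot(*(ce[i]-n/2)) if st[i,4]>3000 else 1e9); m=l==i
    return np.array([X[m].mean(),Y[m].mean()]),m.sum()
for cam in ['scene','side','wrist']:
    im,c=snap(cam); b=blob(im,c,C,.046,.034,.048,'red',600); 
    try:
        d,n=dark(im,c,C); a=np.arctan2(*(d-C)[::-1]); print(cam,b,'index',d,n,a,'ring',b and b[0]-a)
    except Exception as e: print(cam,b,e)
E
python3 fine.py
```

```text
12.8 [ 0.60793575 -0.05901942  0.0441171 ] [ 4.65591267 -3.91010646  0.16939157]
scene (np.float64(0.055702541750404656), np.float64(0.04026651502735325), 1406) index [ 0.62544221 -0.01278557] 22936 0.1444018993179386 ring -0.08869935756753394
side None index [ 0.62865792 -0.01162694] 129345 0.15434503801927948 ring None
wrist (np.float64(0.05339262666259798), np.float64(0.03987934740687941), 1269) index [ 0.62438122 -0.01274504] 21194 0.14739650533411647 ring -0.09400387867151849
```

>>> send_rows --pt "0.004 0.0022 0 0 0 0 -1" --pt "0.004 0.0022 0 0 0 0 -1"

```text
time_s: 13.2
tool_pos: [0.6107, -0.0553, 0.0443]
tcp_rot: [0.002, 0.707, 0.707, 0.002]
force: [5.1, -4.8, 0.2]
width: -0.0001
finger_force: 2.9
```

```bash
python3 fine.py
```

```text
13.2 [ 0.61072588 -0.05533173  0.04433484] [ 5.12060897 -4.80028043  0.15935014]
scene (np.float64(0.14232721898364403), np.float64(0.04028250486929527), 1420) index [ 0.62542728 -0.01279082] 22993 0.1443553321616855 ring -0.0020281131780414685
side None index [ 0.62795709 -0.01203494] 132505 0.1500021834462732 ring None
wrist (np.float64(0.14150457594304475), np.float64(0.03970233712727712), 1260) index [ 0.62434811 -0.01275079] 21209 0.14738374680135752 ring -0.005879170858312771
```

On the line within 0.01 rad. I'll back straight off along the contact normal, then go up.

>>> send_rows --pt "-0.004 0.0045 0 0 0 0 -1" --pt "-0.013 0.015 0 0 0 0 -1" --pt "-0.02 0.024 0 0 0 0 -1" --pt "-0.02 0.024 -0.05 0 0 0 -1" --pt "-0.02 0.024 -0.11 0 0 0 -1"

```text
time_s: 13.98
tool_pos: [0.6308, -0.0758, 0.1526]
tcp_rot: [-0.002, 0.707, 0.707, -0.001]
force: [-0.1, 0.2, 0.6]
width: -0.0002
finger_force: 0.0
```

```bash
python3 fine.py; python3 - <<'E'
from h import *
snap('scene','end.png')
im,c=snap('wrist'); 
for q in ['jar','dispenser','brush','cassette_a','specimen','index_line','red_mark','chuck_axis']:
    for r in env.landmark_of(q,'wrist')[:2]: print(q,round(r['conf'],2),w(c,r['at']))
E
```

```text
13.97 [ 0.63075009 -0.07581704  0.15257455] [-0.13693922  0.23428617  0.63504949]
scene (np.float64(0.1424132324651635), np.float64(0.0402956148127508), 1420) index [ 0.62541195 -0.01280051] 22978 0.1442424724226132 ring -0.0018292399574497131
side (np.float64(0.09945589924726497), np.float64(0.04500031859660053), 317) index [ 0.62732709 -0.01667266] 21473 0.08276979068598218 ring 0.01668610856128279
wrist (np.float64(0.14417043647232824), np.float64(0.039558680431034256), 1205) index [ 0.62420444 -0.01269064] 19292 0.14863877650270788 ring -0.004468340030379631
dispenser 0.95 [ 0.6866057  -0.14190913  0.00165978]
cassette_a 0.56 [ 5.43884099e-01 -1.81874606e-01  2.86214590e-04]
cassette_a 0.54 [ 0.56299341 -0.01943454 -0.00220761]
specimen 0.66 [ 0.5601554  -0.02189935  0.04343459]
index_line 0.67 [ 0.62554984 -0.00721081  0.01502414]
red_mark 0.79 [ 0.59605793 -0.01573117  0.04393643]
chuck_axis 0.33 [ 0.5620528  -0.019937    0.04471875]
```

View pics/end.png

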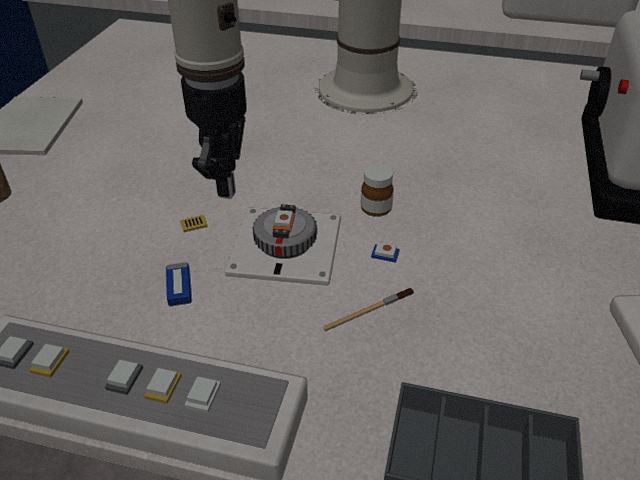

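The final picture shows the red mark at (279,250) in line with the index at (278,268). The specimen and all bystanders are in place and the arm is clear. The mark met the line at 0, 6.28 and 12.57, so it is two turns on.

```bash
python3 -c "
from cell import env; print(env.job_done())"
```

```text
the job is handed in; nothing more can be done
None
```

I turned the ring anticlockwise to the index line and then two more full turns; the red mark is back on the line to about 0.01 rad, nothing else in the camera views had moved, and I handed the job in at about 14 s (no verdict was returned).

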